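# Wind the music box on the jeweller's bench

### The job

Wind up the music box that lies bottom-up in its cradle: turn its winged key clockwise (seen from above) in two or more roughly equal part turns, letting go of the key between turns, until the key's pointer has gone round to the stop pin, or just short of it, and then let go. Do not touch the screw clamp, and do not knock the can of files.

Things in the scene. Friction and masses are not known exactly. Their poses are not given: they have to be found in the camera images.
- key (a joint): turn of the key in rad, growing clockwise seen from above: 0 = run down, its pointer (flat bar, 35 mm out from the axis) at the rest pin; 2.7 = fully wound, pointer at the stop pin (hard stop); 0 to 0.3 at the start. A spring resists (0.09 N m, rising to 0.14) and the click holds the key wherever it is let go. The pins, 6 mm thick, 12 mm high, stand on the box 34 mm from the axis.
- key_grip (a point): centre of the key's two-lobed wing grip, on its upright turning axis, 96 mm above the bench. The brass grip is an upright plate 50 mm wide (own x), 9 mm thick (own y), 28 mm high. The point turns with the key: x lies along the wings, the way the pointer points (30 mm lower); z up. It stands mid on a fixed 105 mm square metal box, its dark wood face 36 mm below, in a 130 x 120 mm cradle.
- clamp: bystander, not to be touched: small dark steel C-clamp fixed to the bench, 90 x 60 mm, 105 mm high, with an upright screw and a thin round 60 mm T-bar on top (no wings, no pointer). Origin at the centre of its underside, z up.
- file_can: bystander, not to be knocked: loose ribbed tin can, 74 mm across and 85 mm high, full of needle files that stand up to 165 mm above the bench, 0.45 kg. Origin at the centre of its underside, z up.

How it is judged:
By the outcome, as a careful person would: the job done as asked, in the order asked, and still so for the second after the job is handed in, with the robot touching nothing.
It also fails if it takes over 59 s, if anything falls off the work surface, if the arm or the gripper's body presses on something with over 40 N, if the wrist force passes 120 N, or if a joint passes its speed limit or range.

### The arm

A 6-joint arm with a two-finger parallel gripper is mounted at the origin on the work surface. World frame = base frame: x ahead of the robot, y to its left, z up, the work surface at z = 0. Lengths are in m, angles in rad, forces in N, time in s.
With the tool pointing down it reaches from about 0.275 to 0.75 m from the base axis. Payload 10.2 kg.
Tool frame: the origin (TCP) lies midway between the tips of the shut fingers; the grasp point (between the pads) lies 19 mm behind it (env.hold_point_z is the distance from the TCP to the grasp point, in m); z points along the fingers, y is the line along which they close (so a half turn about z gives the same grasp; the last joint's range is limited). The gripper opens to 85 mm and grips with 20 to 120 N. Pads are 22 mm wide; open, the fingers measure 114 mm over their backs; the gripper's body (76 mm by 85 mm) begins 54 mm behind the grasp point. The pads swing forward as they close: fully open they stand 13 mm farther back than shut.
Start: joints at [-1.456, 0.313, 1.498, -0, 1.331, -0.223], TCP at [0.174, -0.495, 0.203] pointing down, gripper open.
Joint ranges: [-2.94, 2.94], [-0.97, 2.17], [0.19, 2.56], [-1.23, 4.37], [0.02, 3.11], [-2.88, 2.88]. Speed limits (rad/s): [2.39, 2.39, 3.01, 3.14, 3.14, 3.14].

### API

Orientations are given as a unit quaternion [x, y, z, w].
In Python, from bench import env, kinematics, monitor, eyes, job gives the robot as it stands. The module is installed in compiled form; this text tells all that it offers. Calls block until the motion is done:
- env.reach(position, orientation): joint-space move of the TCP to a pose.
- env.movel(position, velocity=0.15, frame=None, guard=None): straight line of the TCP; frame=None keeps the orientation; velocity is the mean speed in m/s. With guard (N) it stops when the force on the tool has changed by that much, and returns True; else False.
- env.set_joints(angles): joint-space move.
- env.release() and env.close_gripper(effort=None): open the fingers fully, or close them until they stop; effort is the grip in N (None keeps the last).
- env.hold(seconds).
- kinematics.ik(position, orientation): joint angles nearest the present ones, or None.
- monitor.sense(): the state.
- eyes.grab_frame(name): name is "side" or "top"; returns a dict with "frame" (480x640x3 uint8, red, green, blue), "mtx" (3x3 intrinsics, pixels), "view" (4x4, takes a point from world to camera coordinates). Camera axes: x right, y down, z forward; pixel columns grow to the right and rows downward; lengths in m; the calibration is good to about 2 mm. A picture is of the moment at which its call begins. There is no depth.
A pose or a line that the arm cannot do raises env.MotionError and nothing moves.
- job.hand_in(): hands the job in; it is judged then, once.
The state is a dict: "clock": time; "joints": joint angles; "qvel": joint speeds; "joint_efforts": joint torques, N m; "position": TCP position; "ee_rot": TCP orientation; "contact_force": force on the tool from outside, world axes, zero at the start; "ft_torque": the same for the moment, N m; "finger_gap": opening from 0.0 (shut) to 1.0 (fully open); "gripper_force": force on a finger pad.
Only numpy, scipy, OpenCV 4.12 (cv2) and the standard library are available. Lean on these libraries where they do the work, as an engineer would, in place of code of your own. Each camera call takes 0.05 s, during which the arm holds its last target. There are 200 camera calls.

## Working session

There is one attempt and no reset: what is moved stays moved. The work goes in short steps, each a Python script; the robot and the scene stay as the last script left them, time stands still between calls to the robot, and variables do not carry over. Pictures are saved under pics/ and viewed, at most 10 in all, crops included, and the job is handed in when it is done.

```bash
mkdir -p pics; python3 - <<'E'
from bench import env, kinematics, monitor, eyes, job
import cv2
for n in("top","side"):
    f=eyes.grab_frame(n); cv2.imwrite(f"pics/{n}0.png",f["frame"][:,:,::-1]); print(n,f["mtx"].round(1).tolist(),f["view"].round(3).tolist())
s=monitor.sense(); print(s["clock"],s["position"],s["ee_rot"],env.hold_point_z)
E
```

```text
top [[498.3, 0.0, 321.5], [0.0, 498.3, 239.6], [0.0, 0.0, 1.0]] [[0.029, -1.0, 0.001, -0.035], [-0.978, -0.029, -0.206, 0.55], [0.206, 0.005, -0.978, 0.788], [0.0, 0.0, 0.0, 1.0]]
side [[471.1, 0.0, 320.1], [0.0, 471.1, 243.4], [0.0, 0.0, 1.0]] [[0.923, -0.385, -0.012, -0.492], [-0.282, -0.653, -0.703, 0.205], [0.263, 0.652, -0.711, 0.688], [0.0, 0.0, 0.0, 1.0]]
0.1 [ 0.17395132 -0.49508679  0.2026053 ] [ 9.85772226e-01  1.68085702e-01  3.74102429e-05 -5.60444670e-04] 0.0187
```

View pics/top0.png

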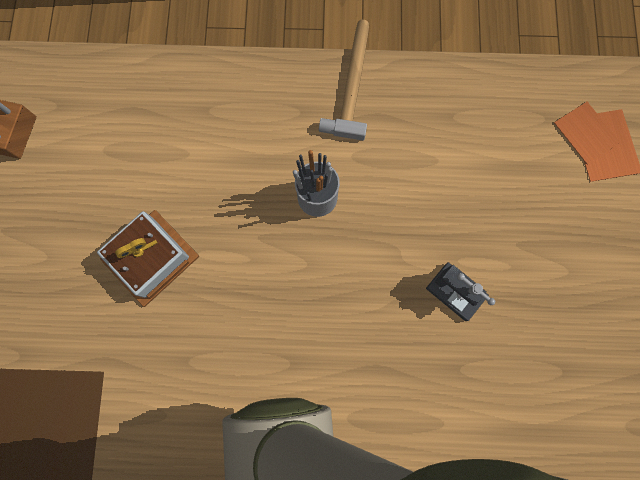

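View pics/side0.png

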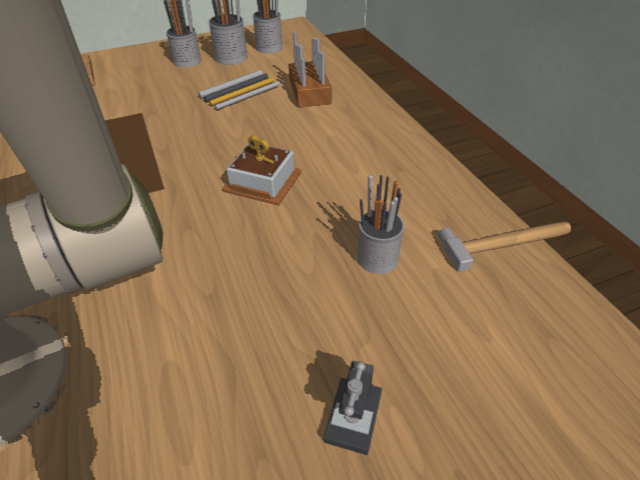

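The music box, with its yellow key, is at about (135,248) in top and (259,150) in side. The clamp is at (460,292) and the can at (317,195), both far from the box. Next I measure the key, with an enlarged crop.

```bash
cat > h.py <<'E'
from bench import env, kinematics, monitor, eyes, job
import cv2, numpy as np
from scipy.spatial.transform import Rotation as R
def ray(f,uv):
    V=f["view"]; d=V[:3,:3].T@np.linalg.solve(f["mtx"],[*uv,1.]); return -V[:3,:3].T@V[:3,3], d
def onz(f,uv,z):
    o,d=ray(f,uv); return o+d*(z-o[2])/d[2]
def proj(f,p):
    c=f["mtx"]@(f["view"]@[*p,1.])[:3]; return c[:2]/c[2]
def yellow(f,box):
    x0,y0,x1,y1=box; h=cv2.cvtColor(f["frame"],cv2.COLOR_RGB2HSV)
    m=np.zeros(h.shape[:2],np.uint8); m[y0:y1,x0:x1]=cv2.inRange(h,(20,130,60),(35,255,255))[y0:y1,x0:x1]; return m
E
python3 - <<'E'
from h import *
B={"top":(90,205,190,300),"side":(220,125,305,200)}
out=[]
for n in B:
    f=eyes.grab_frame(n); m=yellow(f,B[n]); x0,y0,x1,y1=B[n]
    p=cv2.findNonZero(m)[:,0]; print(n,len(p),p.mean(0),p.min(0),p.max(0))
    print(cv2.minAreaRect(p))
    c=f["frame"][y0:y1,x0:x1,::-1]; k=cv2.cvtColor(m[y0:y1,x0:x1],cv2.COLOR_GRAY2BGR)
    out.append(cv2.resize(np.hstack([c,k]),(780,290),interpolation=cv2.INTER_NEAREST))
    # box face: metal rim quad (grey bright pixels on top)
    print("key mean @z.096",onz(f,p.mean(0),.096).round(4))
cv2.imwrite("pics/crop.png",np.vstack(out))
E
```

```text
top 377 [134.21485411 247.68435013] [115 238] [156 257]
((136.29129028320312, 248.11239624023438), (16.593494415283203, 41.44987487792969), 61.69924545288086)
key mean @z.096 [0.5206 0.2823 0.096 ]
side 269 [259.79553903 147.89219331] [249 136] [273 162]
((260.94921875, 149.24098205566406), (32.23728561401367, 16.090011596679688), 66.37062072753906)
key mean @z.096 [0.5204 0.2763 0.096 ]
```

View pics/crop.png

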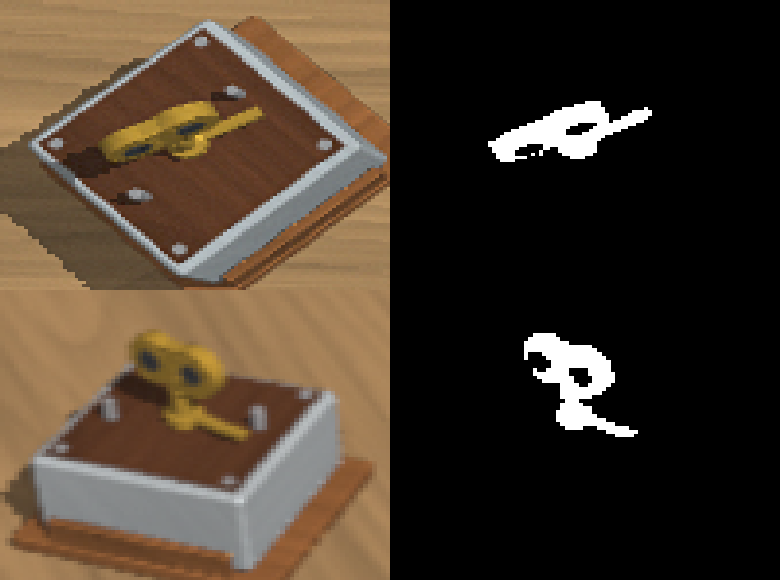

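Top crop: the pointer tip is at about (157,242). The pin near it, at (150,235), is the rest pin, and the other, at (126,269), is the stop pin. The box face corners are clear. I'll cast rays for the axis, pins and pointer, then check them against the given sizes.

```bash
python3 - <<'E'
from h import *
f=eyes.grab_frame("top"); s=eyes.grab_frame("side")
T=lambda x,y:(89.5+x/3.9,204.5+y/3.053); S=lambda x,y:(219.5+x*85/390,124.5+(y-290)*75/290)
C=np.array([onz(f,T(*c),.06) for c in[(208,24),(34,145),(182,272),(355,147)]])
print("edges",np.linalg.norm(C-np.roll(C,1,0),axis=1).round(4)); ax=C.mean(0); print("axis top",ax.round(4))
CS=np.array([onz(s,S(*c),.06) for c in[(38,463),(242,495),(335,393)]]); axs=(CS[0]+CS[2])/2
print("side edges",np.linalg.norm(np.diff(CS,axis=0),axis=1),"axis side",axs.round(4))
def pol(n,p,a): d=(p-a)[:2]; print(n,np.hypot(*d).round(4),np.arctan2(d[1],d[0]).round(3))
for a,nm in((ax,"top"),(axs,"side")):
    g=f if nm=="top" else s; X=T if nm=="top" else S
    pts={"top":[(235,90),(140,193),(262,113)],"side":[(258,407),(108,398),(246,435)]}[nm]
    for n,uv,z in zip(("rest","stop","tip"),pts,(.072,.072,.066)): pol(nm+" "+n,onz(g,X(*uv),z),a)
m=(ax+axs)/2
# brass wings: top view lobe extremes at z .096
for uv in [(104,150),(218,110)]: pol("lobe",onz(f,T(*uv),.1),ax)
# can, clamp
print("can",onz(f,(317,190),.085).round(3),"clamp",onz(f,(460,295),.05).round(3))
E
```

```text
edges [0.098  0.0982 0.0983 0.0976]
axis top [0.5195 0.2865 0.06  ]
side edges [0.09599846 0.09694222] axis side [0.5219 0.2864 0.06  ]
top rest 0.0347 -0.559
top stop 0.0326 2.632
top tip 0.0344 -1.014
side rest 0.0316 -0.373
side stop 0.0377 2.473
side tip 0.0312 -0.929
lobe 0.0242 2.005
lobe 0.0258 -1.063
can [ 0.63  -0.009  0.085] clamp [ 0.465 -0.253  0.05 ]
```

Sizes agree: pin radii are about 34 mm, and the arc between the pins less the pin and bar widths comes to about 2.7. The axis is at about (0.5205, 0.2865), the pointer yaw about −1.05, and about 2.4 rad remain. I'll check IK for both yaw options, then hover above the key.

```bash
cat >> h.py <<'E'
AX=np.array([.5205,.2865]); ZG=.080
def quat(y): return (R.from_euler("z",y)*R.from_euler("x",np.pi)).as_quat()
def P(z): return [*AX,z]
E
python3 - <<'E'
from h import *
for y in(2.09,.89,-.4,-1.05,-2.25,-3.5):
    q=kinematics.ik(P(ZG),quat(y)); print(y,None if q is None else np.round(q,2))
s=monitor.sense(); p=s["position"]
env.movel([p[0],p[1],.33],velocity=.2)
y=2.09 if abs(kinematics.ik(P(.25),quat(2.09))[5])<abs(kinematics.ik(P(.25),quat(-1.05))[5]) else -1.05
env.reach(P(.25),quat(y)); s=monitor.sense(); print(y,s["clock"],s["joints"].round(2),s["position"],s["contact_force"].round(2),s["ft_torque"].round(3))
f=eyes.grab_frame("side"); cv2.imwrite("pics/hover.png",cv2.resize(f["frame"][40:220,180:340,::-1],(640,600)[:2] if 0 else (533,600)))
E
```

```text
2.09 [ 0.31  0.58  1.43  0.    1.13 -0.21]
0.89 [ 0.31  0.58  1.43 -0.    1.13  0.99]
-0.4 [ 0.31  0.58  1.43 -0.    1.13  2.28]
-1.05 None
-2.25 [ 0.31  0.58  1.43  0.    1.13 -2.16]
-3.5 [ 0.31  0.58  1.43  0.    1.13 -0.91]Traceback (most recent call last):
  File "<stdin>", line 6, in <module>
TypeError: 'NoneType' object is not subscriptable
```

```bash
python3 - <<'E'
from h import *
y=2.06
env.reach(P(.25),quat(y)); s=monitor.sense(); print(y,s["clock"],s["joints"].round(2),s["position"],s["contact_force"].round(2),s["ft_torque"].round(3))
f=eyes.grab_frame("side"); cv2.imwrite("pics/hover.png",cv2.resize(f["frame"][40:220,180:340,::-1],(533,600)))
E
```

```text
2.06 4.1 [ 0.31  0.44  1.19 -0.    1.51 -0.18] [0.52084513 0.28588675 0.25002952] [-0.59 -0.68  0.65] [-0.001  0.048 -0.022]
```

View pics/hover.png

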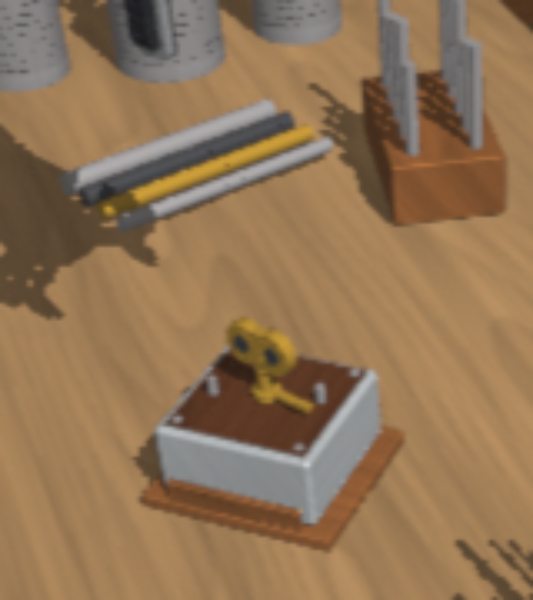

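The box and key are clear, but the gripper isn't where I expected it, at about (249,71). I'll look at the full frame with the projected TCP marked.

```bash
python3 - <<'E'
from h import *
o=[]
for n in("side","top"):
    f=eyes.grab_frame(n); s=monitor.sense(); uv=proj(f,s["position"]); print(n,uv,s["position"])
    im=f["frame"][:,:,::-1].copy(); cv2.drawMarker(im,tuple(int(v) for v in uv),(0,0,255),0,12,1); o.append(cv2.resize(im,(400,300)))
cv2.imwrite("pics/full.png",np.hstack(o))
E
```

```text
side [249.38048744  71.23643179] [0.52076373 0.28600829 0.25002811]
top [ 88.1771518  225.05386116] [0.52072237 0.28609704 0.25002584]
```

View pics/full.png

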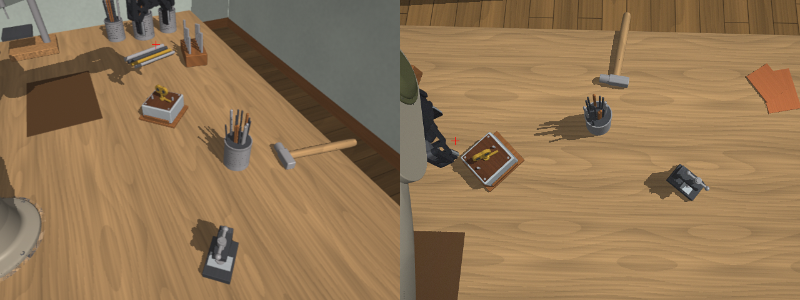

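```bash
python3 - <<'E'
from h import *
f=eyes.grab_frame("top"); s=monitor.sense(); Rm=R.from_quat(s["ee_rot"]).as_matrix()
im=cv2.resize(f["frame"][150:310,0:200,::-1],(750,600))
for k in(-.0425,0,.0425):
    u=(proj(f,s["position"]+Rm@[0,k,-.013 if k else 0])-[0,150])*3.75; cv2.drawMarker(im,tuple(int(v) for v in u),(0,0,255),0,16,2)
cv2.imwrite("pics/tz.png",im)
E
```

```text
(no output)
```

View pics/tz.png

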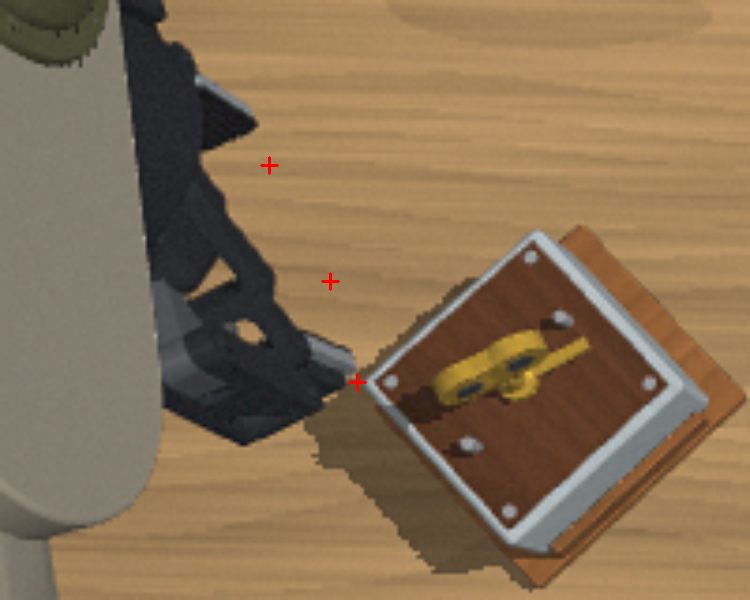

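The near fingertip is at crop (340,380), level with the box's left corner, and the far one is at (235,130). That fits open tips standing higher than the TCP. I'll lower to just above the key and compare directly in both views.

```bash
python3 - <<'E'
from h import *
print(env.movel(P(.115),velocity=.1,guard=8))
o=[]
for n,(x,y,w,h) in {"side":(195,70,120,150),"top":(80,180,120,150)}.items():
    f=eyes.grab_frame(n); s=monitor.sense(); Rm=R.from_quat(s["ee_rot"]).as_matrix()
    im=cv2.resize(f["frame"][y:y+h,x:x+w,::-1],None,fx=3.3,fy=3.3)
    for k in(-.0425,0,.0425):
        u=(proj(f,s["position"]+Rm@[0,k,-.013 if k else 0])-[x,y])*3.3; cv2.drawMarker(im,tuple(int(v) for v in u),(0,0,255),0,14,1)
    o.append(im)
cv2.imwrite("pics/low.png",np.hstack(o)); print(s["position"],s["contact_force"],s["clock"])
E
```

```text
False
[0.5207163  0.28657856 0.11548436] [-0.08069175  1.55091457 -0.30949093] 5.9
```

View pics/low.png

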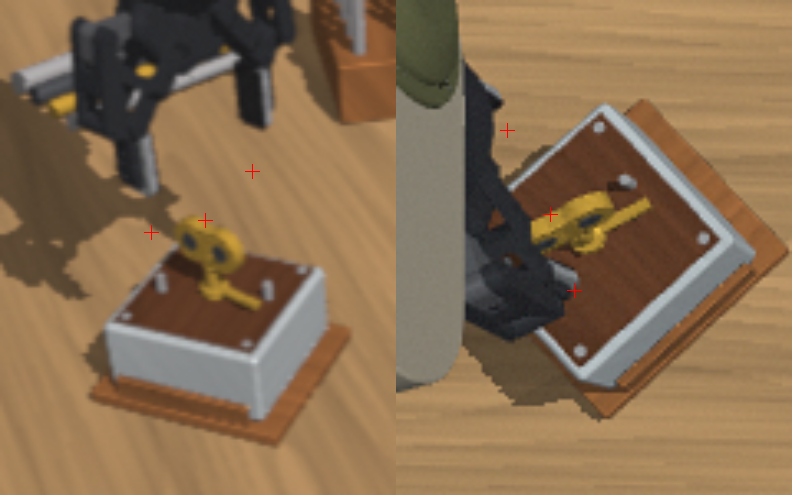

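In side, the open tips are at crop (142,190) and (257,127), about 13 px above the prediction. I'll triangulate the near tip from both views to separate height from sideways offset.

```bash
python3 - <<'E'
from h import *
f=eyes.grab_frame("top"); s=eyes.grab_frame("side")
def tri(a,b):
    r=[ray(s,a),ray(f,b)]; A=np.zeros((3,3)); c=np.zeros(3)
    for o,d in r:
        d=d/np.linalg.norm(d); M=np.eye(3)-np.outer(d,d); A+=M; c+=M@o
    p=np.linalg.solve(A,c); return p.round(4),[(np.linalg.norm((np.eye(3)-np.outer(d,d)/(d@d))@(p-o))).round(4) for o,d in r]
S=lambda x,y:(195+x/3.3,70+y/3.3); T=lambda x,y:(80+(x-396)/3.3,180+y/3.3)
m=monitor.sense(); Rm=R.from_quat(m["ee_rot"]).as_matrix()
for a,b in [((142,192),(572,285)),((158,188),(578,278)),((142,192),(565,300)),((142,192),(550,295))]:
    p,e=tri(S(*a),T(*b)); print(p,e,"tool frame",(Rm.T@(p-m["position"])).round(4))
# known key checks: pin tops, lobes
print("stop pin",tri(S(161,275),T(0,0))[1]); print("rest pin",tri(S(268,284),T(628,179)))
print("tip ptr",tri(S(258,304),T(648,204)))
for z in (.115,.125,.135,.145,.155,.165):   # side-view mid of tips at height z
    print(z,onz(s,S(200,158),z).round(4))
E
```

```text
[0.4798 0.2547 0.1631] [np.float64(0.0007), np.float64(0.0007)] tool frame [-0.0089 -0.051  -0.0478]
[0.4854 0.2511 0.1655] [np.float64(0.0021), np.float64(0.0021)] tool frame [-0.0147 -0.0477 -0.0502]
[0.4767 0.2573 0.1616] [np.float64(0.0028), np.float64(0.0028)] tool frame [-0.0052 -0.0525 -0.0463]
[0.479  0.2665 0.1559] [np.float64(0.0023), np.float64(0.0023)] tool frame [ 0.0019 -0.0461 -0.0406]
stop pin [np.float64(0.0716), np.float64(0.0716)]
rest pin (array([0.5487, 0.266 , 0.0749]), [np.float64(0.0008), np.float64(0.0008)])
tip ptr (array([0.5379, 0.2566, 0.0692]), [np.float64(0.0014), np.float64(0.0014)])
0.115 [0.5389 0.3573 0.115 ]
0.125 [0.5348 0.3404 0.125 ]
0.135 [0.5307 0.3236 0.135 ]
0.145 [0.5267 0.3068 0.145 ]
0.155 [0.5226 0.2899 0.155 ]
0.165 [0.5186 0.2731 0.165 ]
```

Sideways the tool is centred on the key within 2 mm, but the open tips sit about 40 mm above the TCP, more than stated. I'll raise, shut the gripper in free air and check where the shut tips really are.

```bash
python3 - <<'E'
from h import *
env.movel(P(.16),velocity=.1); env.close_gripper(60); env.hold(.2)
o=[]
for n,(x,y,w,h) in {"side":(195,40,120,150),"top":(60,170,120,150)}.items():
    f=eyes.grab_frame(n); s=monitor.sense()
    im=cv2.resize(f["frame"][y:y+h,x:x+w,::-1],None,fx=3.3,fy=3.3)
    u=(proj(f,s["position"])-[x,y])*3.3; cv2.drawMarker(im,tuple(int(v) for v in u),(0,0,255),0,14,1)
    o.append(im)
cv2.imwrite("pics/shut.png",np.hstack(o)); print(s["position"],s["finger_gap"],s["gripper_force"],s["clock"])
E
```

```text
[0.52050468 0.286497   0.16000652] 0.0002681467287279551 0.0 7.6667
```

View pics/shut.png

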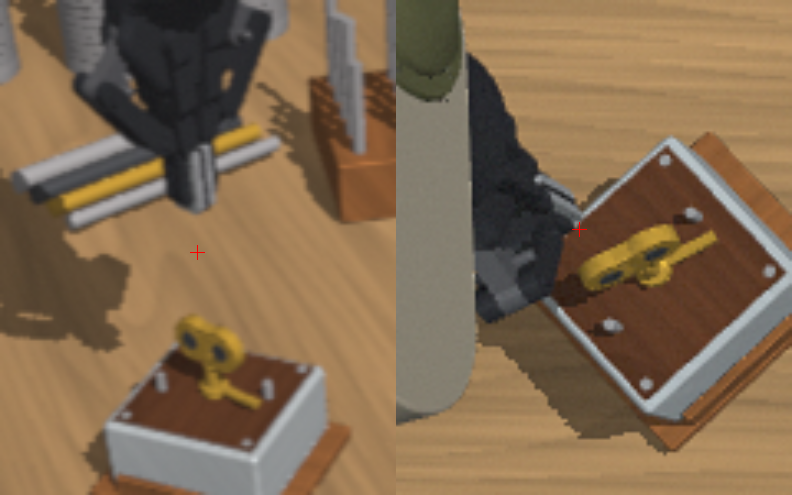

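With the gripper shut, the tips are at side crop (200,208), against the reported TCP at (197,252). So the true tips look about 28 mm higher than the reported TCP. A gentle guarded touch on top of the key (110 mm) will settle it: contact at TCP z ≈ 0.110 means as stated, ≈ 0.08 means the camera is right.

```bash
python3 - <<'E'
from h import *
p=P(.118); env.movel(p,velocity=.1)
hit=env.movel(P(.078),velocity=.02,guard=5); s=monitor.sense()
print(hit,s["position"],s["contact_force"],s["ft_torque"],s["clock"])
env.movel(P(.14),velocity=.1); print(monitor.sense()["contact_force"])
E
```

```text
True [0.52060498 0.28652002 0.08160273] [-0.87147515 -0.95837226  4.46894656] [-0.12213148  0.15453997 -0.02028953] 9.8667
[-0.51861801  0.75744861 -0.10347589]
```

The touch came at TCP z = 0.0816, so the real tips are about 28 mm above the reported TCP and the grasp height becomes TCP z ≈ 0.052. Now the first turn, 1.2 rad, then let go, lift and measure.

```bash
sed -i 's/ZG=.080/ZG=.052/' h.py; cat >> h.py <<'E'
def grasp(y):
    env.release(); env.reach(P(.14),quat(y)); print("hit",env.movel(P(ZG),velocity=.1,guard=10)); env.close_gripper(60)
    s=monitor.sense(); print("gap",round(s["finger_gap"]*85,1),"F",s["gripper_force"],s["contact_force"].round(1),s["ft_torque"].round(2),s["clock"])
def turn(y0,y1,n,tmax=9):
    for y in np.linspace(y0,y1,n+1)[1:]:
        env.reach(P(ZG),quat(y)); s=monitor.sense(); tz=s["ft_torque"][2]; print("y",y.round(3),"tz",tz.round(3),s["contact_force"].round(1),"gap",round(s["finger_gap"]*85,1))
        if abs(tz)>tmax: break
    return y
def letgo():
    env.release(); env.movel(P(.25),velocity=.2); print("clock",monitor.sense()["clock"])
E
python3 - <<'E'
from h import *
grasp(2.06); turn(2.06,.86,4,1.0); letgo()
o=[]
for n,(x,y,w,h) in {"side":(215,115,100,100),"top":(85,195,110,110)}.items():
    f=eyes.grab_frame(n); o.append(cv2.resize(f["frame"][y:y+h,x:x+w,::-1],(400,400),interpolation=cv2.INTER_CUBIC))
cv2.imwrite("pics/t1.png",np.hstack(o))
E
```

```text
hit False
gap 8.3 F 60.89297577738762 [ 4.6  2.1 -0.1] [ 0.28 -0.59 -0.03] 13.3583
y 1.76 tz -0.037 [ 0.4 -0.6  3.9] gap 8.2
y 1.46 tz -0.08 [-5.  -1.1  6. ] gap 7.8
y 1.16 tz -0.062 [-9.3 -0.7  8.7] gap 8.4
y 0.86 tz -0.033 [-11.6   2.5  10.4] gap 8.2
clock 16.8
```

View pics/t1.png

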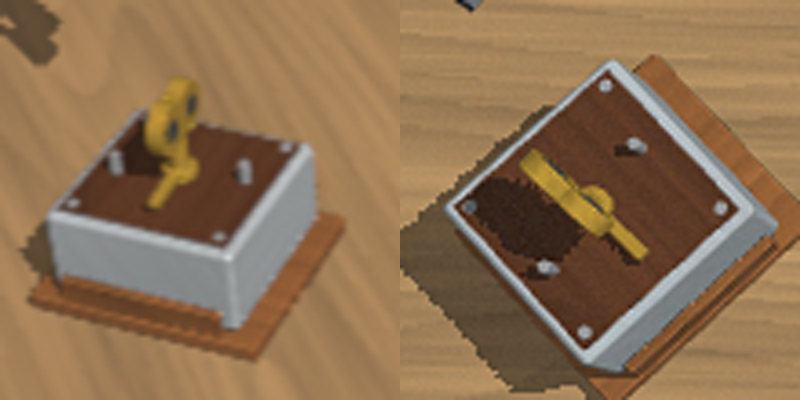

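The key turned. The pointer tip is now at top crop (642,252), the stop pin top at (547,266) and the rest pin top at (637,144). Next I compute the remaining angle.

```bash
python3 - <<'E'
from h import *
f=eyes.grab_frame("top"); g=eyes.grab_frame("side")
T=lambda x,y:(84.6+(x-400)/3.636,194.6+y/3.636); S=lambda x,y:(214.6+x/4,114.6+y/4)
for nm,fr,pts in(("top",f,[T(637,144),T(547,266),T(642,252)]),("side",g,[S(245,163),S(117,154),S(154,205)])):
    q=[onz(fr,uv,z) for uv,z in zip(pts,(.072,.072,.066))]
    a=[]
    for p in q: d=p[:2]-AX; a.append(np.arctan2(d[1],d[0])); print(nm,np.hypot(*d).round(4),a[-1].round(3))
    mid=(q[0]+q[1])/2
    print("cw tip->stop pin",((a[2]-a[1])%(2*np.pi)).round(3),"rest->stop",((a[0]-a[1])%(2*np.pi)).round(3), "rest->tip",((a[0]-a[2])%(2*np.pi)).round(3))
m=yellow(f,(90,205,190,300)); print(cv2.minAreaRect(cv2.findNonZero(m)))
E
```

```text
top 0.0336 -0.582
top 0.0339 2.631
top 0.0316 -2.297
cw tip->stop pin 1.356 rest->stop 3.071 rest->tip 1.715
side 0.0333 -0.424
side 0.034 2.503
side 0.03 -2.345
cw tip->stop pin 1.435 rest->stop 3.356 rest->tip 1.92
((136.00001525878906, 250.50003051757812), (41.719295501708984, 10.60660171508789), 45.0)
```

Averaging the views, q ≈ 1.53 with about 1.17 rad to go, so the second turn matches the first. I'll nudge the axis by 1.5 mm as the grip forces suggest, regrasp, and turn in small steps near the end, stopping when the torque jumps at the stop.

```bash
sed -i 's/AX=np.array(\[.5205,.2865\])/AX=np.array([.5205,.2880])/' h.py; python3 - <<'E'
from h import *
grasp(.85)
y=turn(.85,-.10,3,1.0)
s=monitor.sense(); t0=s["ft_torque"][2]; e0=s["joint_efforts"][5]; q0=s["joints"][5]
while y>-.42:
    y-=.025; env.reach(P(ZG),quat(y)); env.hold(.1); s=monitor.sense()
    dt,de=s["ft_torque"][2]-t0,s["joint_efforts"][5]-e0; print(round(y,3),dt.round(3),de.round(3),(s["joints"][5]-q0).round(3),s["contact_force"].round(1))
    if max(abs(dt),abs(de))>.25: break
print(s["clock"])
E
```

```text
hit False
gap 8.2 F 58.901142217218876 [-4.8  3.7  3.4] [ 0.53  0.73 -0.05] 19.45
y 0.533 tz -0.054 [-5.   4.   3.8] gap 8.3
y 0.217 tz -0.045 [-5.9  4.8  3.2] gap 7.9
y -0.1 tz -0.043 [-5.3  5.6  3.5] gap 8.0
-0.125 0.059 -0.16 0.025 [-5.5  5.5  3.4]
-0.15 -0.008 -0.159 0.05 [-6.1  6.   3.1]
-0.175 0.018 -0.159 0.075 [-4.9  6.5  4. ]
-0.2 0.034 -0.158 0.1 [-4.8  6.1  3.2]
-0.225 0.003 -0.158 0.125 [-5.4  5.8  3.4]
-0.25 -0.003 -0.157 0.15 [-5.   6.2  3.3]
-0.275 0.029 -0.157 0.175 [-5.3  6.6  3.9]
-0.3 -0.049 -0.157 0.2 [-6.   6.1  3.4]
-0.325 0.086 -0.156 0.225 [-4.4  6.3  4.4]
-0.35 0.828 0.693 0.248 [-5.1  5.9  3. ]
24.15
```

The torque jumped at yaw ≈ −0.34: that is the hard stop, after a turn of about 1.19 rad against 1.2 for the first. I'll ease off, let go, lift and verify.

```bash
python3 - <<'E'
from h import *
env.reach(P(ZG),quat(-.337)); env.hold(.2); letgo(); env.hold(.3)
o=[]
for n,(x,y,w,h) in {"side":(215,115,100,100),"top":(85,195,110,110)}.items():
    f=eyes.grab_frame(n); o.append(cv2.resize(f["frame"][y:y+h,x:x+w,::-1],(400,400),interpolation=cv2.INTER_CUBIC))
cv2.imwrite("pics/t2.png",np.hstack(o)); s=monitor.sense(); print(s["clock"],s["contact_force"].round(1),s["finger_gap"])
E
```

```text
clock 26.4667
26.8667 [ 0.5 -1.3  0.1] 0.9985836958375419
```

View pics/t2.png

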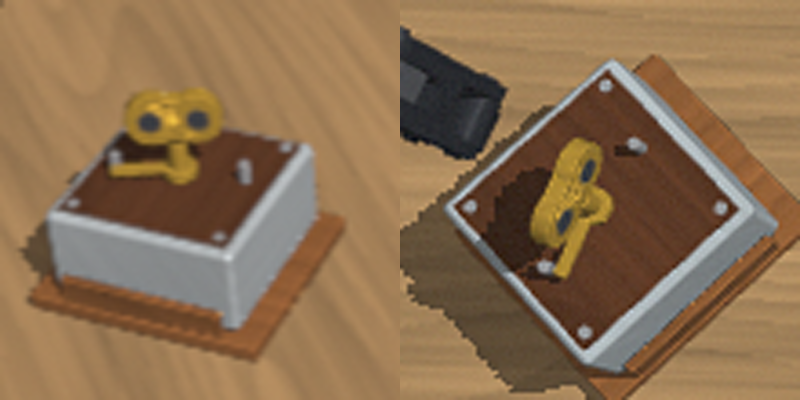

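The pointer, tip at top crop (565,275), rests against the stop pin at (547,267). The gripper is open and clear of everything.

```bash
python3 -c "
from h import *
print(job.hand_in())"
```

```text
the job is handed in; nothing more can be done
None
```

The music box is wound: two part turns of about 1.2 rad each took the pointer to the stop pin, I let go of the key after each, the clamp and can were not touched, and the job was handed in at about 27 s.

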